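# Lay the star printing block on its back against the stop bar

## Robot

A 7-joint arm with a two-finger parallel gripper is mounted at the origin on the work surface. World frame = base frame: x ahead of the robot, y to its left, z up, the work surface at z = 0. Lengths are in m, angles in rad, forces in N, time in s.
With the tool pointing down it reaches from about 0.4 to 0.85 m from the base axis. Payload 10.4 kg.
Tool frame: the origin (TCP) lies on the centre line of the jaws, within the pads' length; the fingertips stand r.tip_extent ahead of it and the grasp point (between the pads) lies 3 mm ahead of it (r.tip_extent is the distance from the TCP to the fingertips, in m); z points along the fingers, y is the direction in which the jaws open and shut (so a half turn about z gives the same grasp; the last joint's range is limited). The gripper opens to 87 mm and grips with 3 to 60 N. Pads are 19 mm wide; open, the fingers measure 117 mm over their backs; the gripper's body (75 mm by 190 mm) begins 51 mm behind the grasp point.
Start: joints at [1.199, 0.332, -0.065, 1.46, 0.022, 1.35, -0.088], TCP at [0.214, -0.587, 0.245] pointing down, gripper open.
Joint ranges: [-2.6, 2.6], [-0.5, 2.12], [-1.47, 1.34], [0.16, 2.42], [-1.27, 4.41], [0.06, 2.06], [-2.6, 2.6]. Speed limits (rad/s): [2.22, 2.22, 2.79, 2.79, 3.14, 3.14, 3.14].

## Interface

Orientations are given as a unit quaternion [x, y, z, w].
In Python, from bench import r gives the robot as it stands. The module is installed in compiled form; this text tells all that it offers.
- The arm moves only by the shell command python3 -m jog 'ROWS' [FORCE]. ROWS is JSON, a list of rows, each a list of 5 numbers: the shift along the tool's x, y, z in cm, then the turn about the tool's z in rad, then the closure, from 0 (fully open) to 1 (shut). A call has exactly 10 rows; each row shifts and turns the pose as measured when the row begins, along the tool's axes as they then stand; what a row does not reach is not made up. A row lasts 1/10 s, in which the tool goes at most 50 mm and 8.59 degrees, less where a joint would pass 70% of its speed; a pose out of reach is approached as far as the arm can. A call with a gripper value outside its range is refused whole. The fingers move at their own pace and stop on an object; FORCE is the grip in N (left out, the last holds). Time passes only in rows, so rows that do not move let the fingers close, or fill a call up. It gives the time, the measured TCP pose, the force and the opening at its end, in the units of the state.
- r.read_state(): the state, without advancing time (a new reading comes with each control period).
- r.camera(name): name is "side" or "top"; returns a dict with "pixels" (384x512x3 uint8, red, green, blue), "fx", "fy", "cx", "cy" (pixels), "camera_from_world" (4x4, takes a point from world to camera coordinates). Camera axes: x right, y up, looking along -z (the intrinsics and any distortion apply to the point x, -y, -z); pixel columns grow to the right and rows downward; lengths in m; the calibration is good to about 2 mm. A picture is of the moment at which its call begins. There is no depth.
- r.close_job(): hands the job in, once; it reports no verdict.
The state is a dict: "time": time; "joint_positions": joint angles; "joint_vel": joint speeds; "joint_torque": joint torques, N m; "ee_pos": TCP position; "eef_rot": TCP orientation; "ft_force": force on the tool from outside, world axes, zero at the start; "torque": the same for the moment, N m; "width": finger opening in m.
Only numpy, scipy, OpenCV 4.12 (cv2) and the standard library are available. Lean on these libraries where they do the work, as an engineer would, in place of code of your own. Each camera call takes 0.05 s, during which the arm holds its last target. There are 200 camera calls.

## Task

On the steel proof bed two wooden printing blocks stand on end. Push over the block with the red star face so that it lies on its back on the bed with the star up, then push it along the bed until its head is snug and square against the brass stop bar. Do not pick it up, and leave the blue ring block, the ink tin and the composing stick as they are.

Things in the scene. Friction and masses are not known exactly. Their poses are not given: they have to be found in the camera images.
- bed: Fixed dark steel plate on the table, 280 (x) by 360 (y) by 6 mm thick, placed and turned anew each time (yaw up to 0.4 rad). Origin: centre of its underside; z up. On it a straight brass stop bar, 20 mm wide, its top 22 mm above the table, runs the full length along the bed's y near the -x edge (robot side); its flat stop face looks to the bed's +x
- bar_face (a point): Midpoint of the lower edge of the bar's stop face, level with the plate's top, at x = -105 mm in the bed's frame; axes as the bed's
- star_block: Loose wooden block, 0.08-0.15 kg, standing: 23 mm thick (x), 70 wide (y), 90 high (z). Its +x side is the printing face, red with a white six-pointed star, looking away from the bar (within 0.15 rad of the bed's +x); its back is 115 to 155 mm from the bar. Origin: centre of its foot; z runs foot to head. On its back, x points up and z at the bar. Pushed high on the face it tips, past 15 degrees it falls
- star_heel (a point): Middle of the rear lower edge of the star block (x = -11.5 mm, z = 0 in its frame), the edge on which it pivots; it stays down on the bed throughout the job
- star_head (a point): Centre of the star block's head (the end opposite its foot, 90 mm from it), the end that goes against the bar
- ring_block: Loose wooden block of the same size and stance, but with a blue face and a white ring; it stands beside the star block on the bed, 150 mm or more between centres; which is left and which is right varies. It stays standing where it is. Origin: centre of its foot; z up
- ink_tin: Loose round ink tin with a red band, 80 mm diameter, 60 mm high, standing on the table by the bed's +y end. Stays where it is. Origin: centre of its underside
- stick: Loose steel composing stick, a shallow tray 200 x 50 x 20 mm, lying along its own x on the table by the bed's -y end. Stays where it is. Origin: centre of its underside

How it is judged:
By the outcome, as a careful person would: the job done as asked, in the order asked, and still so for the second after the job is handed in, with the robot touching nothing.
It also fails if it takes over 51 s, if anything falls off the work surface, if the arm or the gripper's body presses on something with over 40 N, if the wrist force passes 120 N, or if a joint passes its speed limit or range.

## Working session

There is one attempt and no reset: what is moved stays moved. The work goes in short steps, Python scripts to look and compute and a shell command to move; the robot and the scene stay as the last step left them, time stands still between calls to the robot, and variables do not carry over. Pictures are saved under pics/ and viewed, about 8 in all and at most 12, crops included, and the job is handed in when it is done.

```bash
mkdir -p pics
cat > h.py <<'E'
import numpy as np, cv2
from bench import r
def ray(c,u,v):
    M=np.array(c["camera_from_world"]);d=np.array([(u-c["cx"])/c["fx"],-(v-c["cy"])/c["fy"],-1.])
    return -M[:3,:3].T@M[:3,3], M[:3,:3].T@d
def onz(c,u,v,z):
    o,d=ray(c,u,v); return o+d*(z-o[2])/d[2]
def proj(c,p):
    M=np.array(c["camera_from_world"]);q=M[:3,:3]@np.array(p)+M[:3,3]
    return c["cx"]+c["fx"]*q[0]/-q[2], c["cy"]-c["fy"]*q[1]/-q[2]
def save(n,tag):
    c=r.camera(n); cv2.imwrite(f"pics/{tag}.png",c["pixels"][:,:,::-1]); np.save(f"pics/{tag}.npy",c,allow_pickle=True); return c
def load(tag): return np.load(f"pics/{tag}.npy",allow_pickle=True).item()
E
python3 - <<'E'
from h import *
cs=[save(n,n+"1") for n in("top","side")]
cv2.imwrite("pics/a.png",np.vstack([c["pixels"] for c in cs])[:,:,::-1])
for c in cs: print({k:v for k,v in c.items() if k!="pixels"}, ray(c,256,192))
print(r.tip_extent, r.read_state())
E
```

```text
{'fx': 441.4976860679589, 'fy': 441.4976860679589, 'cx': 255.14710762826715, 'cy': 195.48344071381632, 'camera_from_world': array([[ 0.02930462, -0.99956676, -0.00274361,  0.04391403],
       [ 0.99857252,  0.02915263,  0.04475531, -0.53567079],
       [-0.04465594, -0.00405123,  0.99899421, -1.18301678],
       [ 0.        ,  0.        ,  0.        ,  1.        ]])} (array([0.48079052, 0.05471854, 1.20592151]), array([ 0.05259134,  0.00235027, -0.99864639]))
{'fx': 387.6140732915205, 'fy': 387.6140732915205, 'cx': 257.4428881998846, 'cy': 190.3462273921391, 'camera_from_world': array([[-0.71905519, -0.6948772 ,  0.01026177,  0.42793315],
       [ 0.54181943, -0.55130278,  0.63442648, -0.34069361],
       [-0.43519116,  0.46174767,  0.77291509, -0.72080869],
       [ 0.        ,  0.        ,  0.        ,  1.        ]])} (array([0.1786124 , 0.44236739, 0.76887762]), array([ 0.43555613, -0.45680885, -0.7756601 ]))
0.022 {'time': 0.1, 'joint_positions': array([ 1.19940006,  0.33281537, -0.0646896 ,  1.46081625,  0.02161692,
        1.34990451, -0.08850681]), 'joint_vel': array([ 0.00208439, -0.00089357, -0.00073435, -0.00223457,  0.00146962,
        0.0001117 ,  0.00031862]), 'joint_torque': array([ 6.68505018e-04, -6.24548864e+01,  2.42717931e-02, -3.90716708e+01,
       -6.14957185e-02,  3.66100855e-02,  5.67159213e-05]), 'ee_pos': array([ 0.21348866, -0.58708571,  0.24384889]), 'eef_rot': array([ 9.84830488e-01,  1.73518071e-01, -1.44872857e-04, -6.06745311e-04]), 'ft_force': array([ 0.34981229, -0.23713747,  0.76588758]), 'torque': array([-0.03545303, -0.0448052 , -0.00667459]), 'width': 0.08704987682636499}
```

View pics/top1.png

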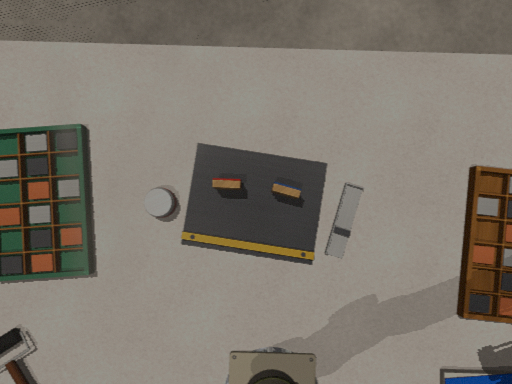

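View pics/side1.png

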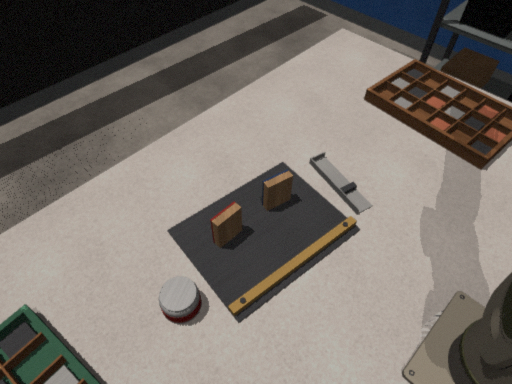

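Run:
```python
from h import *
c=load("top1");im=c["pixels"];hsv=cv2.cvtColor(im,cv2.COLOR_RGB2HSV)
roi=np.zeros(hsv.shape[:2],np.uint8);roi[135:270,175:335]=1
bar=cv2.inRange(hsv,(18,130,90),(30,255,255))*roi
n,l,s,ce=cv2.connectedComponentsWithStats(bar)
print(s,[ (im[183,227]),hsv[184,227],hsv[181,227],hsv[192,288],hsv[185,288],hsv[245,250],hsv[170,250]])
# bar upper edge and lower edge per column, subpixel by gray profile
cols=np.arange(190,310,4);up=[];lo=[]
for u in cols:
    v=np.where(bar[225:270,u])[0]+225
    if len(v): up.append((u,v.min()-.5)); lo.append((u,v.max()+.5))
P=lambda L:np.array([onz(c,u,v,.022)[:2] for u,v in L])
for L in(up,lo):
    p=P(L);f=cv2.fitLine(p.astype(np.float32),cv2.DIST_HUBER,0,.001,.001).ravel();print("line",f,"yaw(bed y dir)",np.arctan2(-f[0],f[1])%np.pi)
# tops of the blocks
for nm,(a,b,x,y) in dict(star=(170,200,205,250),ring=(170,206,262,308)).items():
    m=np.zeros(im.shape[:2],np.uint8);m[a:b,x:y]=((hsv[a:b,x:y,1]>90)&(hsv[a:b,x:y,2]>60))*255
    wood=cv2.inRange(hsv,(10,60,70),(25,255,255))&m
    k=max(cv2.findContours(wood,0,2)[0],key=cv2.contourArea)
    rc=cv2.minAreaRect(k);bp=cv2.boxPoints(rc);print(nm,rc,[onz(c,u,v,.096)[:2].round(4) for u,v in bp],onz(c,*rc[0],.096))
corn=[(198,143),(327,162),(313,263),(182,242)]
print([onz(c,u,v,.006)[:2].round(4) for u,v in corn])
a=cv2.resize(im[150:215,195:325][:,:,::-1],None,fx=6,fy=6,interpolation=cv2.INTER_CUBIC)
cv2.imwrite("pics/crop1.png",a)
```

```text
[[     0      0    512    384 195605]
 [   213    180      2      2      2]
 [   216    180      1      1      1]
 [   219    181      1      1      1]
 [   232    181      1      1      1]
 [   224    185      1      1      1]
 [   221    186      2      1      2]
 [   229    187      1      1      1]
 [   235    187      1      1      1]
 [   237    186      2      2      3]
 [   284    189      1      1      1]
 [   290    189      1      1      1]
 [   277    190      2      2      2]
 [   282    192      1      1      1]
 [   290    192      2      1      2]
 [   294    192      1      1      1]
 [   294    194      1      1      1]
 [   296    196      2      1      2]
 [   182    232    132     28    979]] [array([141, 109,  70], dtype=uint8), array([ 16, 126, 144], dtype=uint8), array([ 17, 136, 137], dtype=uint8), array([ 16, 128, 143], dtype=uint8), array([108, 132,  79], dtype=uint8), array([ 22, 187, 149], dtype=uint8), array([50, 13, 60], dtype=uint8)]
line [0.12740292 0.99185103 0.41005194 0.07507055] yaw(bed y dir) 3.0138426
line [0.12854914 0.99170315 0.3855626  0.04226526] yaw(bed y dir) 3.012687
star ((226.0, 183.5), (7.0, 28.0), 90.0) [array([0.5663, 0.1691]), array([0.5683, 0.0985]), array([0.5507, 0.098 ]), array([0.5486, 0.1685])] [0.55847764 0.13352646 0.096     ]
ring ((285.839599609375, 190.31130981445312), (28.43363380432129, 7.280109405517578), 15.945395469665527) [array([0.5456, 0.0193]), array([0.5634, 0.0148]), array([ 0.5457, -0.0546]), array([ 0.528, -0.05 ])] [ 0.54568733 -0.01762999  0.096     ]
[array([0.6735, 0.2201]), array([ 0.6316, -0.1337]), array([ 0.3565, -0.102 ]), array([0.4026, 0.254 ])]
```

View pics/crop1.png

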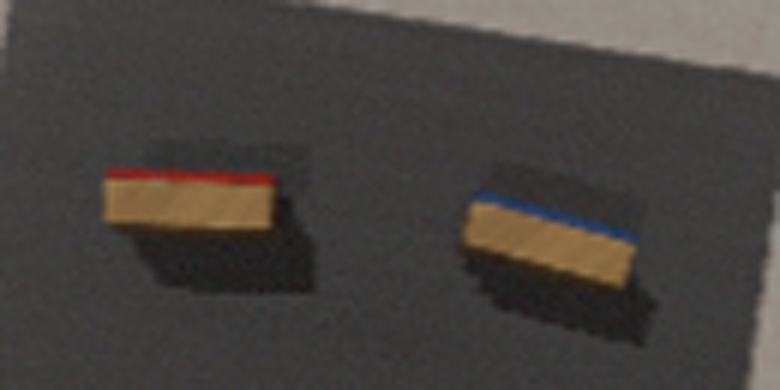

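Star block: left, at about (0.560, 0.133), yaw about −0.01. Bed yaw is about −0.128, and the block's back is about 130 mm from the bar, which agrees with the given range. Moving.

```bash
python3 -m jog '[[3.5,-3.1,0,0,0.5],[3.5,-3.1,0,0,0.5],[3.5,-3.1,0,0,0.5],[3.5,-3.1,0,0,0.5],[3.5,-3.1,0,0,0.5],[3.5,-3.1,0,0,0.5],[3.5,-3.1,0,0,0.5],[3.5,-3.1,0,0,0.5],[3.5,-3.1,0,0,0.5],[3.5,-3.1,0,0,0.5]]' 20
cat > plan.py <<'E'
import sys; from h import *
from scipy.spatial.transform import Rotation as R
# plan.py x y z yaw : shift in tool axes (cm) and turn about tool z
s=r.read_state();A=R.from_quat(s["eef_rot"]).as_matrix();t=np.array([float(v) for v in sys.argv[1:4]])
yaw=np.arctan2(A[1,0],A[0,0])
print("t",s["time"],"pos",s["ee_pos"].round(4),"yaw",yaw.round(3),"F",s["ft_force"].round(1),"w",s["width"].round(3),"tilt",A[2].round(3))
print("shift cm",(A.T@(t-s["ee_pos"])*100).round(2),"turn",round(yaw-float(sys.argv[4]),3))
E
python3 plan.py 0.605 0.133 0.2 -0.013
```

```text
time: 1.1
ee_pos: [0.4389, -0.1659, 0.2394]
eef_rot: [0.986, 0.167, -0.003, -0.002]
ft_force: [1.4, -0.7, 0.4]
width: 0.0436Traceback (most recent call last):
  File "plan.py", line 6, in <module>
    print("t",s["time"],"pos",s["ee_pos"].round(4),"yaw",yaw.round(3),"F",s["ft_force"].round(1),"w",s["width"].round(3),"tilt",A[2].round(3))
                                                                                                     ^^^^^^^^^^^^^^^^
AttributeError: 'float' object has no attribute 'round'
```

```bash
sed -i 's/s\["width"\].round(3)/s["width"]/' plan.py
python3 -m jog '[[3.6,-3.2,0,0,0.5],[3.6,-3.2,0,0,0.5],[3.6,-3.2,0,0,0.5],[3.6,-3.2,0,0,0.5],[3.6,-3.2,0,0,0.5],[3.6,-3.2,0,0,0.5],[3.6,-3.2,0,0,0.5],[0,0,0,0.12,0.5],[0,0,0,0.12,0.5],[0,0,0,0.1,0.5]]'
python3 plan.py 0.608 0.133 0.16 -0.013
```

```text
time: 2.1
ee_pos: [0.6065, 0.1501, 0.2341]
eef_rot: [1.0, -0.003, -0.007, -0.003]
ft_force: [0.5, -1.1, 0.0]
width: 0.044
t 2.1 pos [0.6065 0.1501 0.2341] yaw -0.007 F [ 0.5 -1.1  0. ] w 0.04399618111453342 tilt [-0.013 -0.006 -1.   ]
shift cm [0.26 1.75 7.4 ] turn 0.006
```

```bash
python3 -m jog '[[0.1,0.6,0.7,0,0.5],[0.1,0.6,1.5,0,0.5],[0.1,0.6,2,0,0.5],[0,0,2,0,0.5],[0,0,2,0,0.5],[0,0,2,0,0.5],[0,0,2,0,0.5],[0,0,1,0,0.5],[0,0,0,0,0.5],[0,0,0,0,0.5]]'
python3 plan.py 0.581 0.133 0.100 -0.013
python3 - <<'E'
from h import *
a=save("top","top2");b=save("side","side2")
f=lambda c,x:cv2.resize(x,(400,400),interpolation=cv2.INTER_CUBIC)
cv2.imwrite("pics/c2.png",np.hstack([f(a,a["pixels"][140:240,180:280]),f(b,b["pixels"][150:270,170:290])])[:,:,::-1])
E
```

```text
time: 3.1
ee_pos: [0.6046, 0.1227, 0.087]
eef_rot: [1.0, 0.004, -0.01, -0.001]
ft_force: [-0.0, 0.4, 1.0]
width: 0.0435
t 3.1 pos [0.6046 0.1227 0.087 ] yaw 0.008 F [-0.   0.4  1. ] w 0.04347672864354438 tilt [-0.021 -0.002 -1.   ]
shift cm [-2.38 -1.05 -1.25] turn 0.021
```

View pics/c2.png

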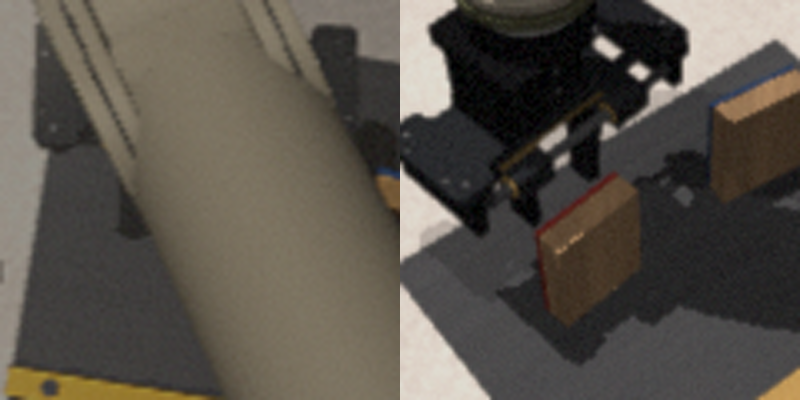

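```bash
python3 -m jog '[[0,-0.6,-0.6,0.01,0.5],[0,-0.5,-0.6,0.01,0.5],[-0.6,0,0,0,0.5],[-0.6,0,0,0,0.5],[-0.6,0,0,0,0.5],[-0.6,0,0,0,0.5],[-0.6,0,0,0,0.5],[-0.6,0,0,0,0.5],[-0.4,0,0,0,0.5],[0,0,0,0,0.5]]'
python3 plan.py 0.555 0.133 0.100 -0.013
```

```text
time: 4.2
ee_pos: [0.5623, 0.1365, 0.1045]
eef_rot: [1.0, -0.006, -0.008, -0.001]
ft_force: [0.4, 0.5, 0.2]
width: 0.0438
t 4.2 pos [0.5623 0.1365 0.1045] yaw -0.013 F [0.4 0.5 0.2] w 0.04376508460277447 tilt [-0.015 -0.002 -1.   ]
shift cm [-0.71  0.36  0.46] turn 0.0
```

```bash
python3 -m jog '[[-0.5,0,0.1,0,0.5],[-0.5,0,0.1,0,0.5],[-0.5,0,0,0,0.5],[-0.5,0,0,0,0.5],[0,0,0,0,0.5],[0,0,0,0,0.5],[1,0,0,0,0.5],[2,0,0,0,0.5],[2,0,0,0,0.5],[2,0,0,0,0.5]]'
python3 plan.py 0.61 0.133 0.100 -0.128
python3 - <<'E'
from h import *
b=save("side","side3"); cv2.imwrite("pics/c3.png",cv2.resize(b["pixels"][150:300,160:360],(800,600),interpolation=cv2.INTER_CUBIC)[:,:,::-1])
E
```

```text
time: 5.2
ee_pos: [0.6138, 0.1353, 0.1018]
eef_rot: [1.0, -0.006, -0.007, -0.001]
ft_force: [0.5, 0.3, 0.8]
width: 0.0435
t 5.2 pos [0.6138 0.1353 0.1018] yaw -0.013 F [0.5 0.3 0.8] w 0.043528411826012366 tilt [-0.014 -0.001 -1.   ]
shift cm [-0.38  0.23  0.19] turn 0.115
```

View pics/c3.png

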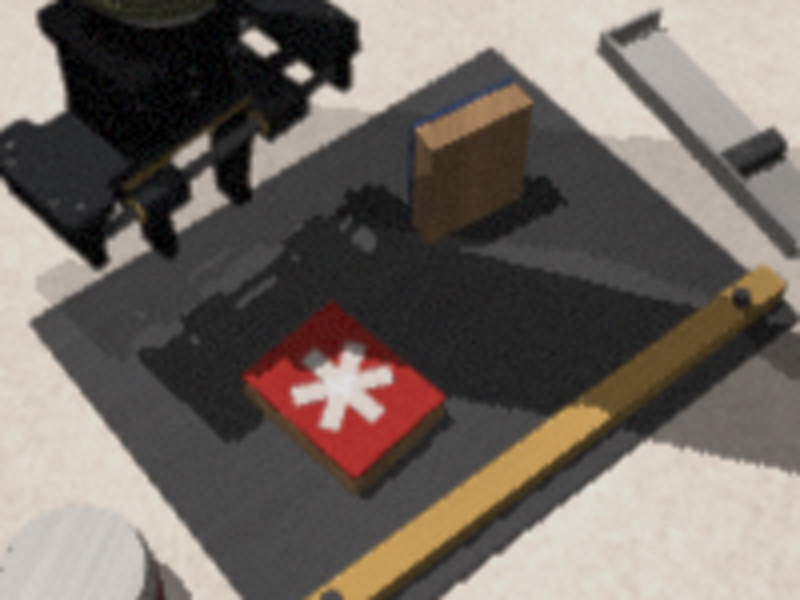

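The block lies on its back, star up; in the crop the red quad has corners at (332,302), (245,380), (445,398) and (360,485). The ring block still stands. Measuring the red face, then the push.

```bash
cat > face.py <<'E'
from h import *
def face(c,tag):
    hsv=cv2.cvtColor(c["pixels"],cv2.COLOR_RGB2HSV);m=cv2.inRange(hsv,(0,120,40),(8,255,255))|cv2.inRange(hsv,(172,120,40),(180,255,255))
    z=np.zeros_like(m)
    for p in [(.38,-.0),(.38,.25),(.65,.25),(.65,0)]: pass
    q=np.array([proj(c,(x,y,.03)) for x,y in[(.38,0.0),(.40,.215),(.65,.2),(.65,0.03)]]).astype(np.int32)
    m&=cv2.fillPoly(z,[q],255)
    k=max(cv2.findContours(m,0,1)[0],key=cv2.contourArea)
    h=cv2.convexHull(k)[:,0]
    P=np.array([onz(c,u,v,.029)[:2] for u,v in h],np.float32)
    rc=cv2.minAreaRect(P*1000);bp=cv2.boxPoints(rc);print(tag,[np.round(v,1) for v in rc[:2]],round(rc[2],2));
    n=np.array([.9918,-.1275]);print(" corner dist to stop face mm",((bp/1000-[.41005,.07507])@n*1000).round(1))
E
python3 - <<'E'
from face import *
face(load("side3"),"side3")
E
```

```text
side3 [array([503. , 133.9]), array([73.9, 93.1])] 89.56
 corner dist to stop face mm [ 42.9 135.3 126.4  34. ]
```

```bash
python3 plan.py 0.585 0.138 0.035 -0.128
```

```text
t 5.25 pos [0.6165 0.1345 0.1017] yaw -0.014 F [-1.9 -2.2  0.7] w 0.04333323475660043 tilt [-0.013 -0.001 -1.   ]
shift cm [-3.07 -0.3   6.71] turn 0.114
```

```bash
python3 -m jog '[[0,0,0,0.06,0.5],[0,0,0,0.06,0.5],[-0.5,0.2,1.2,0,0.5],[-0.5,0.2,1.2,0,0.5],[0,0,1.2,0,0.5],[0,0,1.2,0,0.5],[0,0,0.9,0,0.5],[0,0,0,0,0.5],[0,0,0,0,0.5],[0,0,0,0,0.5]]'
python3 plan.py 0.5585 0.137 0.038 -0.128
```

```text
time: 6.25
ee_pos: [0.6069, 0.1307, 0.0366]
eef_rot: [0.998, -0.067, -0.008, -0.0]
ft_force: [0.4, 0.3, 0.1]
width: 0.0433
t 6.25 pos [0.6069 0.1307 0.0366] yaw -0.135 F [0.4 0.3 0.1] w 0.0433117648605877 tilt [-0.015  0.    -1.   ]
shift cm [-4.88  0.03 -0.06] turn -0.007
```

```bash
python3 -m jog '[[-0.8,0,0,-0.005,0.5],[-0.8,0,0,0,0.5],[-0.8,0,0,0,0.5],[-0.8,0,0,0,0.5],[-0.6,0,0,0,0.5],[-0.5,0,0,0,0.5],[-0.5,0,0,0,0.5],[-0.5,0,0,0,0.5],[-0.5,0,0,0,0.5],[-0.5,0,0,0,0.5]]'
python3 plan.py 0.519 0.142 0.037 -0.128
```

```text
time: 7.25
ee_pos: [0.5402, 0.1398, 0.0395]
eef_rot: [0.998, -0.065, -0.006, -0.001]
ft_force: [0.3, 0.2, -0.2]
width: 0.0439
t 7.25 pos [0.5402 0.1398 0.0395] yaw -0.129 F [ 0.3  0.2 -0.2] w 0.0438653101540214 tilt [-0.012 -0.    -1.   ]
shift cm [-2.13  0.06  0.28] turn -0.001
```

```bash
python3 -m jog '[[-0.3,0,0.1,0,0.5],[-0.3,0,0.05,0,0.5],[-0.3,0,0.05,0,0.5],[-0.3,0,0.05,0,0.5],[-0.3,0,0,0,0.5],[-0.2,0,0,0,0.5],[-0.2,0,0,0,0.5],[-0.2,0,0,0,0.5],[-0.2,0,0,0,0.5],[0,0,0,0,0.5]]'
python3 plan.py 0.519 0.142 0.037 -0.128
python3 - <<'E'
from face import *
b=save("side","side4"); cv2.imwrite("pics/c4.png",cv2.resize(b["pixels"][150:300,160:360],(800,600),interpolation=cv2.INTER_CUBIC)[:,:,::-1]); face(b,"s4")
E
```

```text
time: 8.25
ee_pos: [0.5214, 0.1425, 0.0396]
eef_rot: [0.998, -0.065, 0.0, -0.002]
ft_force: [-0.1, -0.5, -0.6]
width: 0.0437
t 8.25 pos [0.5214 0.1425 0.0396] yaw -0.131 F [-0.1 -0.5 -0.6] w 0.04369707055139046 tilt [ 0.001 -0.003 -1.   ]
shift cm [-0.23  0.08  0.26] turn -0.003
s4 [array([465.6, 144.5]), array([72.5, 91.8])] 82.51
 corner dist to stop face mm [ 0.2 92.  92.2  0.4]
```

View pics/c4.png

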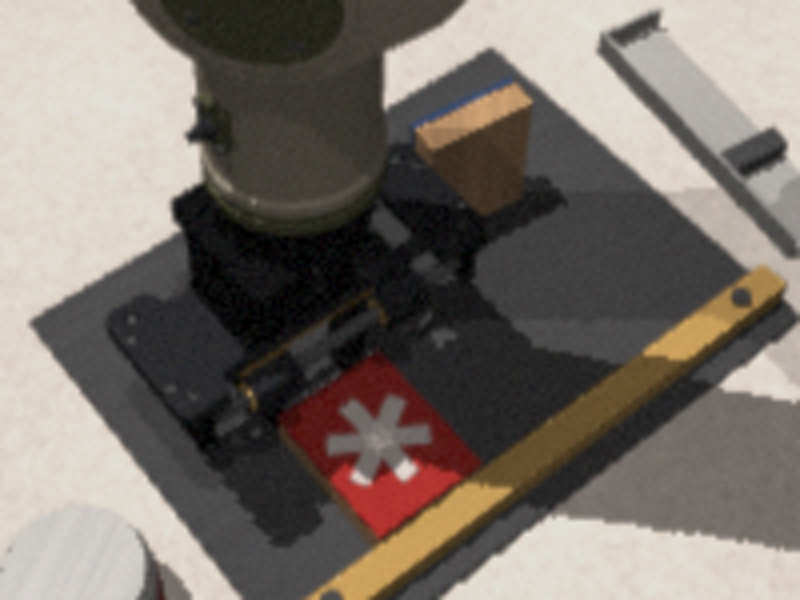

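The block is square and within a few mm of the bar. The head edge is at about (380,540)–(480,465) in the crop. Pressing it home until the force shows contact.

```bash
python3 -m jog '[[-0.2,0,0.1,0,0.5],[-0.2,0,0.1,0,0.5],[-0.2,0,0,0,0.5],[-0.2,0,0,0,0.5],[-0.2,0,0,0,0.5],[-0.2,0,0,0,0.5],[-0.2,0,0,0,0.5],[-0.2,0,0,0,0.5],[-0.2,0,0,0,0.5],[-0.2,0,0,0,0.5]]'
python3 plan.py 0.519 0.142 0.037 -0.128
```

```text
time: 9.3
ee_pos: [0.5201, 0.1425, 0.0452]
eef_rot: [0.998, -0.067, 0.02, -0.004]
ft_force: [8.9, -1.7, -0.8]
width: 0.0437
t 9.3 pos [0.5201 0.1425 0.0452] yaw -0.134 F [ 8.9 -1.7 -0.8] w 0.04370223194525558 tilt [ 0.038 -0.012 -0.999]
shift cm [-0.13  0.08  0.81] turn -0.006
```

9 N of resistance: the head is against the bar. Backing off straight, then lifting away.

```bash
python3 -m jog '[[0.5,0,0,0,0.5],[1,0,0,0,0.5],[1.5,0,0,0,0.5],[2,0,0,0,0.5],[2,0,0,0,0.5],[0,0,-2,0,0.5],[0,0,-4,0,0.5],[0,0,-4,0,0.5],[0,0,-4,0,0.5],[0,0,-4,0,0.5]]'
python3 -m jog '[[4,0,-1,0,0.5],[4,0,-1,0,0.5],[2,4,-1,0,0.5],[0,4.5,0,0,0.5],[0,4.5,0,0,0.5],[0,4.5,0,0,0.5],[0,4.5,0,0,0.5],[0,4.5,0,0,0.5],[0,4.5,0,0,0.5],[0,0,0,0,0.5]]'
python3 - <<'E'
from face import *
b=save("side","side5");a=save("top","top5"); cv2.imwrite("pics/c5.png",cv2.resize(a["pixels"][135:275,150:350],(800,560),interpolation=cv2.INTER_CUBIC)[:,:,::-1]); face(b,"s5"); face(a,"t5")
cv2.imwrite("pics/c6.png",cv2.resize(b["pixels"][150:300,160:360],(800,600),interpolation=cv2.INTER_CUBIC)[:,:,::-1])
E
```

```text
time: 10.3
ee_pos: [0.5829, 0.1298, 0.2226]
eef_rot: [0.998, -0.067, 0.007, -0.003]
ft_force: [0.9, -0.3, 0.6]
width: 0.0437
time: 11.3
ee_pos: [0.6452, -0.2018, 0.2533]
eef_rot: [0.998, -0.064, 0.005, -0.006]
ft_force: [-0.2, 0.3, -1.4]
width: 0.0434
s5 [array([466.2, 144.7]), array([72.7, 92. ])] 82.52
 corner dist to stop face mm [ 0.7 92.7 92.9  0.9]
t5 [array([465.5, 144. ]), array([72.8, 90.4])] 82.46
 corner dist to stop face mm [ 0.9 91.2 91.5  1.1]
```

View pics/c5.png

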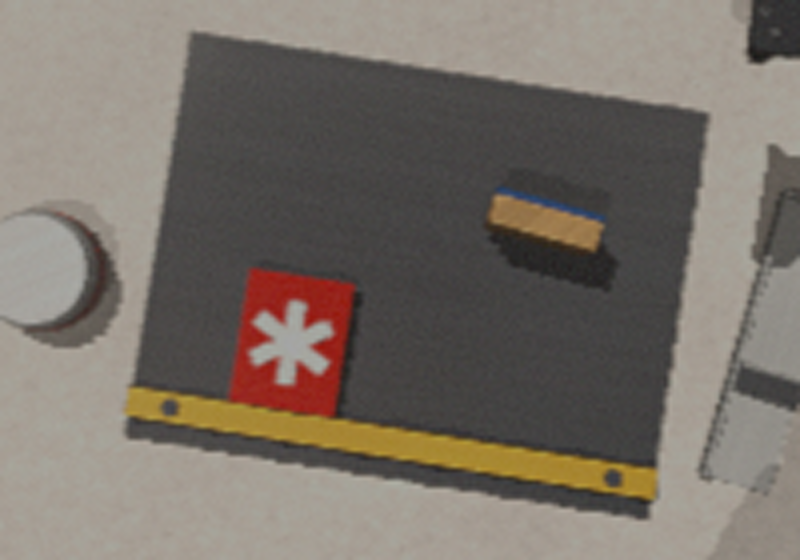

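View pics/c6.png

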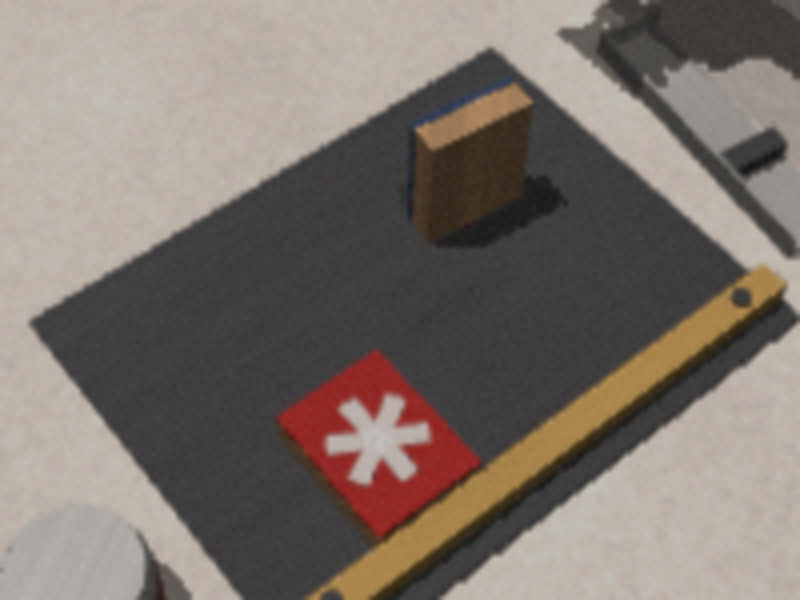

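```bash
python3 -c "
from bench import r
r.close_job()"
```

```text
the job is handed in; nothing more can be done
```

The job is handed in at about 11.4 s of robot time. I tipped the star block over with the half-open fingers high on its face. Then I pushed its foot with both fingers, square to the bar, until it resisted with about 9 N, and backed off and moved the arm clear.

**Last checks (side and top views):**
- **Star block:** it lies star up, and its yaw is −0.131 rad against −0.128 for the bar, so it is square. Its two head corners measure 0.7–1.1 mm from the stop face, within the 2 mm calibration. The side view taken just before the final press gave 0.2–0.4 mm. I put the difference down to measuring scatter, because the head corner sits at the same pixel in both side views.
- **Other things:** the ring block still stands in its place. The tin and the stick look unmoved by eye; I did not measure them again.

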